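# Unlatch the ware carrier and hold its gate wide

## Robot

A 7-joint arm with a two-finger parallel gripper is mounted at the origin on a cart in front of the work surface, level with it; the furniture and walls round the work are solid. World frame = base frame: x ahead of the robot, y to its left, z up, the work surface at z = 0. Lengths are in m, angles in degrees, forces in N, time in s.
With the tool pointing down it reaches from about 0.4 to 0.85 m from the base axis. Payload 4.5 kg.
Tool frame: the origin (TCP) lies at the very end of the fingers, on their centre line; the grasp point (between the pads) lies 19 mm behind it; z points along the fingers, x is the direction in which the jaws open and shut, and the axes are right-handed (so a half turn about z gives the same grasp; the last joint's range is limited). The gripper opens to 85 mm and grips with 20 to 120 N. Pads are 22 mm wide; open, the fingers measure 114 mm over their backs; the gripper's body (76 mm by 85 mm) begins 54 mm behind the grasp point. The pads swing forward as they close: fully open they stand 13 mm farther back than shut.
Start: joints at [-67.449, 39.483, -11.15, 89.685, 9.013, 51.709, -12.324], TCP at [0.22, 0.585, 0.231] pointing down, gripper open.
Joint ranges: [-172.22, 172.22], [-26.19, 119.32], [-84.43, 86.54], [7.71, 146.69], [-57.33, 237.33], [2.42, 119.75], [-152.13, 152.13]. Speed limits (degrees/s): [147.25, 147.25, 180, 180, 180, 180, 180].

## Interface

Orientations are given as a 3x3 rotation matrix whose columns are the frame's x, y, z axes.
In Python, from station import env, read_camera gives the robot as it stands. The module is installed in compiled form; this text tells all that it offers.
- The arm moves only by the tool jog_arm, never from a script. Its argument "targets" is a list of rows, each an object of numbers: "dx", "dy", "dz": the shift along the tool's x, y, z in m; "roll": the turn about the tool's z in rad. In form: [{"dx": .., "dy": .., "dz": .., "roll": ..}, ...]. A call has 1 to 8 rows; each row is the pose to reach, as a shift and turn from the pose commanded when the call began, along the tool's axes at that moment; what a row does not reach only later rows make up. A row lasts 1/12 s, in which the tool goes at most 41.7 mm and 7.16 degrees, less where a joint would pass 70% of its speed; a pose out of reach is approached as far as the arm can. A call with a gripper value outside its range is refused whole. "jaw" is the opening in per cent of the stroke, from 0 (shut) to 100 (fully open), set as the call begins (left out, the last holds). The fingers move at their own pace and stop on an object; "squeeze" is the grip in N (left out, the last holds). Time passes only in rows, so rows that repeat a pose let the fingers close. It gives the time, the measured TCP pose, the force and the opening at its end, in the units of the state.
- env.observe(): the state, without advancing time (a new reading comes with each control period).
- read_camera(name): name is "side" or "top" or "wrist"; returns a dict with "image" (480x640x3 uint8, red, green, blue), "vfov" (degrees; the focal length in pixels is half the picture's height over the tangent of half this angle, whatever the lens; pixels are square), "cx", "cy" (the principal point, pixels), "R" (3x3) and "t" (3): a world point X has camera coordinates R X + t; the wrist camera has in their place "T_tool_cam" (4x4, takes a point from camera to tool coordinates, whose origin is the TCP and whose axes are the tool frame's). Camera axes: x right, y down, z forward; pixel columns grow to the right and rows downward; lengths in m; the calibration is good to about 2 mm. A picture is of the moment at which its call begins: read the wrist's pose just before it. There is no depth.
- env.hand_in(): hands the job in, once; it reports no verdict.
The state is a dict: "time": time; "joint_positions": joint angles; "qd": joint speeds; "joint_efforts": joint torques, N m; "eef_pos": TCP position; "ee_rot": TCP orientation; "wrist_force": force on the tool from outside, world axes, zero at the start; "torque": the same for the moment, N m; "grip_width": finger opening in m.
Only numpy, scipy, OpenCV 4.12 (cv2) and the standard library are available. Lean on these libraries where they do the work, as an engineer would, in place of code of your own. Each camera call takes 0.05 s, during which the arm holds its last target. There are 200 camera calls.

## Task

Open the gate of the wooden ware carrier so that a colleague can lift the pots out: squeeze the jaws of the yellow catch fully together, then those of the red one (never red before yellow), then swing the gate out (it has a black handle post), past the ball detent in the sill, to about a right angle. A spring pulls the gate back, so finish while still holding it there, wide open and still. Leave the pots in the carrier and the things round it where they stand.

Things in the scene. Friction and masses are not known exactly. Their poses are not given: they have to be found in the camera images.
- carrier: Open-topped wooden ware carrier, fixed: board 260 x 305 x 15 mm, slatted walls 130 mm high on three sides, a gate on its -y side under a beam with its top 148 mm above the table. Origin on the table under the middle of the pot space; x runs along the gate from its free end to its hinge, -y points out through the gate over the bare sill, z up. The beam's middle line is at y = -0.090.
- catch_yellow: The yellow squeeze catch on the carrier's beam: two upright yellow jaws to pinch together along its x axis (parallel to the carrier's) from above. Origin midway between them on the beam top, 148 mm above the table. Jaws rise 55 mm above it, 22 mm wide in y, 44 mm over their outer faces at rest, 28 mm squeezed. Beside them nothing is higher than 11 mm above it. The other catch is 104 mm away in x; either colour may be at either place.
- yellow_jaw (a joint): Squeeze of the yellow catch in m: 0 = jaws fully out (bolt shut), 0.008 = fully squeezed (against a stop). Each jaw moves inward by this much, both together. Stiff, about 5 N, no spring: the jaws stay where they are squeezed to. The bolt clears the gate from 0.005.
- catch_red: The red squeeze catch on the carrier's beam: two upright red jaws to pinch together along its x axis (parallel to the carrier's) from above. Origin midway between them on the beam top, 148 mm above the table. Jaws rise 55 mm above it, 22 mm wide in y, 44 mm over their outer faces at rest, 28 mm squeezed. Beside them nothing is higher than 11 mm above it. The other catch is 104 mm away in x; either colour may be at either place.
- red_jaw (a joint): Squeeze of the red catch in m: 0 = jaws fully out (bolt shut), 0.008 = fully squeezed (against a stop). Each jaw moves inward by this much, both together. Stiff, about 5 N, no spring: the jaws stay where they are squeezed to. The bolt clears the gate from 0.005.
- gate: Aluminium barred gate 196 mm long, 12 mm thick, from 29 to 122 mm above the table (two 24 mm steel lugs on top). Origin on its upright hinge axis, at table height, at carrier (0.115, -0.110); closed, it lies along the carrier's -x from there. The handle belongs to it.
- gate_swing (a joint): Angle in rad: 0 closed, grows as the gate swings outward (counter-clockwise from above), stop at 1.75. Both bolts hold it shut. A closing spring pulls with about 0.4 N m per rad; a bump under the gate meets a sprung ball in the sill at 0.5 rad and has passed it by 0.75 rad (about 8 N at the handle). Let go beyond, it swings back to rest at about 0.7 rad.
- gate_hinge (a point): Point on the upright hinge axis of the gate, 100 mm above the table.
- gate_handle (a point): Grip point of the gate's handle, an upright round black post 16 mm in diameter, 100 to 190 mm above the table, 45 mm outside the gate's middle plane and 150 mm along it from the hinge. The point lies on the post's axis, 170 mm above the table, and turns with the gate (157 mm from the hinge axis).
- bisque_bowl_2: Red-clay bisque bowl, 108 mm wide, 53 mm high, standing in the carrier. Origin under its middle.
- bisque_cup_1: Pale bisque beaker, 64 mm wide, 79 mm high, standing in the carrier. Origin under its middle.
- oxide_jar_1: Blue jar with a black lid, 54 mm wide, 74 mm high; bystander. Origin under its middle.
- test_tile_2: L-shaped test tile, orange-brown top, 30 x 34 x 61 mm; bystander. Origin under its middle.
- spray_gun: Metal spray gun lying on its side, 154 x 164 x 34 mm; bystander. Origin under its middle.
- masking_tape: Roll of masking tape, 104 mm wide, 24 mm high; bystander. Origin under its middle.
- glaze_brush: Red-handled glaze brush lying flat, 211 mm long; bystander. Origin under its middle.

How it is judged:
By the outcome, as a careful person would: the job done as asked, in the order asked, and still so for the second after the job is handed in, while the arm keeps its last pose, push and grip.
It also fails if it takes over 54 s, if anything falls off the work surface, if the arm or the gripper's body presses on something with over 40 N, if the wrist force passes 120 N, or if a joint passes its speed limit or range.

## Working session

There is one attempt and no reset: what is moved stays moved. The work goes in short steps, Python scripts to look and compute and a tool call to move; the robot and the scene stay as the last step left them, time stands still between calls to the robot, and variables do not carry over. Pictures are saved under pics/ and viewed, about 8 in all and at most 12, crops included, and the job is handed in when it is done.

Besides the shell and the picture viewer there is one more tool, called after "Call:" by a JSON object that holds its "op" and its "data", one argument or row to a line. jog_arm: Moves the arm, as the interface text tells. Its arguments: {"type":"object","properties":{"targets":{"type":"array","items":{"type":"object","properties":{"dx":{"type":"number"},"dy":{"type":"number"},"dz":{"type":"number"},"roll":{"type":"number"}}}},"jaw":{"type":"number"},"squeeze":{"type":"number"}},"required":["targets"]}

```bash
mkdir -p pics; cat > h.py <<'E'
import numpy as np, cv2
from station import env, read_camera
def K(c): 
    f=240/np.tan(np.radians(c["vfov"])/2); return f
def cam(n):
    o=env.observe(); c=read_camera(n); c["f"]=K(c)
    if n=="wrist":
        T=np.array(c["T_tool_cam"]); Rw=np.array(o["ee_rot"])@T[:3,:3]; p=np.array(o["eef_pos"])+np.array(o["ee_rot"])@T[:3,3]
        c["R"]=Rw.T; c["t"]=-Rw.T@p
    c["R"]=np.array(c["R"]); c["t"]=np.array(c["t"]); return c
def ray(c,u,v):
    d=c["R"].T@np.array([(u-c["cx"])/c["f"],(v-c["cy"])/c["f"],1]); return -c["R"].T@c["t"],d
def plane(c,u,v,z):
    o,d=ray(c,u,v); return o+d*(z-o[2])/d[2]
def proj(c,X):
    q=c["R"]@np.array(X)+c["t"]; return q[:2]/q[2]*c["f"]+[c["cx"],c["cy"]]
def save(c,n): cv2.imwrite("pics/"+n,c["image"][:,:,::-1])
E
python3 - <<'E'
from h import *
for n in ("top","side"):
    c=cam(n); save(c,n+"1.png"); print(n,c["vfov"],(-c["R"].T@c["t"]).round(3),c["R"][2].round(3))
o=env.observe(); print(o["time"],o["eef_pos"],np.array(o["ee_rot"]).round(3))
E
```

```text
top 57.30444600816654 [0.283 0.147 1.312] [ 0.21  -0.006 -0.978]
side 48.067890158345705 [1.849 0.355 0.866] [-0.863 -0.154 -0.481]
0.1 [0.2199127  0.58438388 0.23055923] [[ 0.352  0.936 -0.   ]
 [ 0.936 -0.352 -0.002]
 [-0.002  0.    -1.   ]]
```

View pics/top1.png

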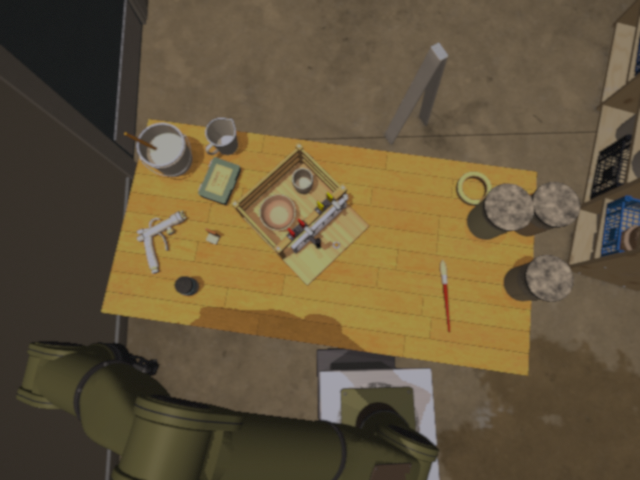

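View pics/side1.png

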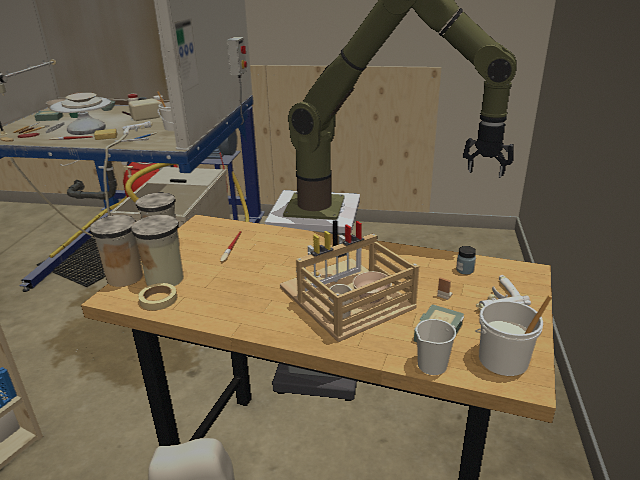

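The top view shows the carrier in the middle, with yellow jaws near (327,203), red ones near (297,228) and the black post near (318,242). So the hinge is at the yellow end. Next I'll measure the jaws and the post across both views.

```bash
python3 - <<'E'
from h import *
S={"top":(270,180,360,260),"side":(290,205,380,290)}
P={}
crops=[]
for n,(a,b,cc,d) in S.items():
    c=cam(n); im=c["image"][b:d,a:cc]; hsv=cv2.cvtColor(im,cv2.COLOR_RGB2HSV); h,s,v=cv2.split(hsv)
    M={"yel":((h>23)&(h<36)&(s>190)&(v>90)),"red":(((h<6)|(h>174))&(s>170)&(v>80)),"blk":((v<45))}
    for k,m in M.items():
        N,l,st,ce=cv2.connectedComponentsWithStats(m.astype(np.uint8))
        for i in range(1,N):
            if st[i,4]>8: print(n,k,st[i].tolist(),(ce[i]+[a,b]).round(1)); P.setdefault((n,k),[]).append(ce[i]+[a,b])
    crops.append(cv2.resize(im,(400,400),interpolation=cv2.INTER_CUBIC))
    P[n]=c
cv2.imwrite("pics/crop.png",np.hstack(crops)[:,:,::-1])
E
```

```text
top yel [57, 13, 6, 6, 19] [329.2 195.6]
top yel [48, 22, 5, 8, 25] [319.9 205.4]
top red [29, 40, 5, 6, 19] [301.3 222.4]
top red [18, 49, 6, 7, 22] [290.9 231.7]
top blk [46, 60, 4, 7, 21] [317.6 243.3]
side red [66, 16, 6, 18, 69] [358.3 229.7]
side red [55, 20, 6, 18, 82] [347.6 233.2]
side blk [43, 16, 5, 25, 110] [334.8 233.4]
side blk [62, 31, 4, 5, 16] [353.4 238.4]
side blk [30, 42, 5, 5, 16] [321.6 248.9]
side blk [48, 48, 8, 4, 13] [341.6 254.8]
```

View pics/crop.png

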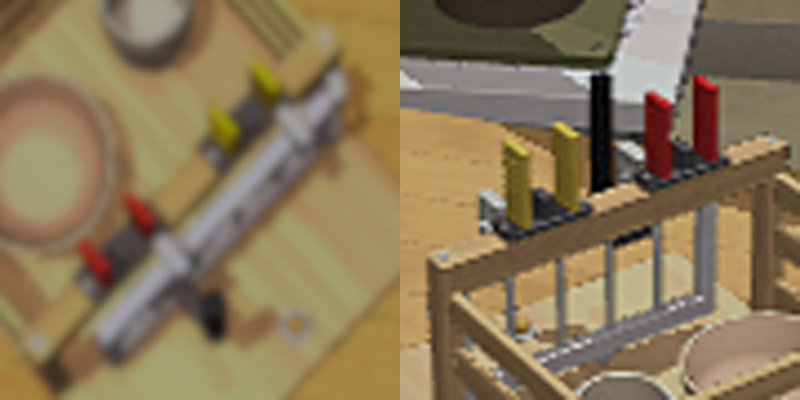

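The crop shows two yellow jaws at the hinge end, two red ones at the free end, the black post at top (317,243), and the ball in the sill.

```bash
python3 - <<'E'
from h import *
t=cam("top"); s=cam("side")
Y=[plane(t,*p,0.178)[:2] for p in ((329.2,195.6),(319.9,205.4))]
R=[plane(t,*p,0.178)[:2] for p in ((301.3,222.4),(290.9,231.7))]
y,r=np.mean(Y,0),np.mean(R,0); d=y-r
print("top",y,r,np.linalg.norm(d),np.degrees(np.arctan2(d[1],d[0])))
ymid=((515+566)/2*90/400-90+290, (180+165)/2*85/400+205) if 0 else None
# side: catch mid px; yellow from crop view (x-400)*90/400+290, y*85/400+205
fx=lambda u,v:((u-400)*90/400+290, v*85/400+205)
def tri(a,b):
    o1,d1=ray(t,*a); o2,d2=ray(s,*b); k=np.linalg.lstsq(np.c_[d1,-d2],o2-o1,rcond=None)[0]
    p,q=o1+k[0]*d1,o2+k[1]*d2; return ((p+q)/2).round(4),np.linalg.norm(p-q).round(4)
print(tri((324.5,200.5),fx(541,176)),tri((296.1,227),(353,231.5)))
print("post top",plane(t,317.6,243.3,.16)[:2], tri((317.6,241.5),(335,222)))
ux=d/np.linalg.norm(d); uy=np.array([-ux[1],ux[0]]); O=(y+r)/2+.09*uy
print("if mid at x=0: post in carrier", [(plane(t,317.6,243.3,.16)[:2]-O)@u for u in(ux,uy)])
E
```

```text
top [0.60653203 0.13394136] [0.53584378 0.21120166] 0.1047185891900472 -47.54347426565485
(array([0.6067, 0.1345, 0.1772]), np.float64(0.0008)) (array([0.5359, 0.2109, 0.1785]), np.float64(0.0005))
post top [0.49388961 0.15566716] (array([0.4944, 0.1549, 0.1838]), np.float64(0.0008))
if mid at x=0: post in carrier [np.float64(-0.039706854304235685), np.float64(-0.15844085034224348)]
```

Call:
{"op": "jog_arm", "data": {
  "targets": [
    {"dx": -0.017,"dy": 0.032,"dz": -0.01,"roll": 0.12},
    {"dx": -0.035,"dy": 0.065,"dz": -0.02,"roll": 0.24},
    {"dx": -0.052,"dy": 0.097,"dz": -0.03,"roll": 0.36},
    {"dx": -0.07,"dy": 0.13,"dz": -0.03,"roll": 0.48},
    {"dx": -0.087,"dy": 0.162,"dz": -0.03,"roll": 0.6},
    {"dx": -0.105,"dy": 0.195,"dz": -0.03,"roll": 0.72},
    {"dx": -0.122,"dy": 0.227,"dz": -0.03,"roll": 0.84},
    {"dx": -0.14,"dy": 0.26,"dz": -0.03,"roll": 0.96}
  ],
  "jaw": 100,
  "squeeze": 40
}}

```text
time: 0.97
eef_pos: [0.4149, 0.3612, 0.2615]
ee_rot: [[0.97, 0.243, 0.0], [0.243, -0.97, 0.001], [0.0, -0.001, -1.0]]
wrist_force: [0.2, 0.5, 0.4]
grip_width: 0.0853
```

Call:
{"op": "jog_arm", "data": {
  "targets": [
    {"dx": 0.016,"dy": 0.033,"roll": 0.12},
    {"dx": 0.033,"dy": 0.067,"roll": 0.24},
    {"dx": 0.049,"dy": 0.1,"roll": 0.36},
    {"dx": 0.065,"dy": 0.134,"roll": 0.48},
    {"dx": 0.082,"dy": 0.168,"roll": 0.6},
    {"dx": 0.098,"dy": 0.201,"roll": 0.72},
    {"dx": 0.115,"dy": 0.235,"roll": 0.84},
    {"dx": 0.131,"dy": 0.268,"roll": 0.96}
  ]
}}

```text
$.targets[0]: bad value
```

Call:
{"op": "jog_arm", "data": {
  "targets": [
    {"roll": 0.12},
    {"roll": 0.12},
    {"roll": 0.12}
  ]
}}

```text
$.targets[0]: bad value
```

```bash
python3 - <<'E'
from h import *
c=cam("wrist"); save(c,"w1.png"); o=env.observe(); print(o["eef_pos"],np.array(o["ee_rot"]).round(3).tolist(),np.round(o["joint_positions"],0))
for p in ((.6066,.134),(.536,.211)): print(proj(c,(*p,.203)),proj(c,(*p,.15)))
E
```

```text
[0.42188286 0.35242783 0.26170153] [[0.974, 0.226, 0.005], [0.226, -0.974, -0.006], [0.004, 0.007, -1.0]] [-47.  31.   4. 101.  -2.  47. -30.]
[483.13187741 568.71428327] [459.7892195  503.48414508]
[431.88893713 483.82439819] [414.48237713 426.0550776 ]
```

View pics/w1.png

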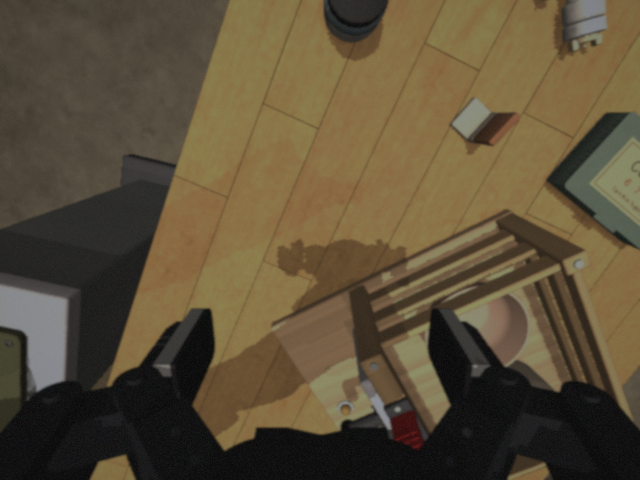

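Call:
{"op": "jog_arm", "data": {
  "targets": [
    {"dx": 0.016,"dy": 0.033,"dz": 0,"roll": 0.12},
    {"dx": 0.033,"dy": 0.067,"dz": 0,"roll": 0.24},
    {"dx": 0.049,"dy": 0.1,"dz": 0,"roll": 0.36},
    {"dx": 0.065,"dy": 0.134,"dz": 0,"roll": 0.48},
    {"dx": 0.082,"dy": 0.168,"dz": 0,"roll": 0.6},
    {"dx": 0.098,"dy": 0.201,"dz": 0,"roll": 0.72},
    {"dx": 0.115,"dy": 0.235,"dz": 0,"roll": 0.84},
    {"dx": 0.131,"dy": 0.268,"dz": 0,"roll": 0.96}
  ]
}}

```text
time: 1.68
eef_pos: [0.6085, 0.1341, 0.2614]
ee_rot: [[0.756, -0.655, 0.0], [-0.655, -0.756, 0.0], [-0.0, -0.0, -1.0]]
wrist_force: [1.0, 0.6, -0.5]
grip_width: 0.0854
```

Call:
{"op": "jog_arm", "data": {
  "targets": [
    {"dx": 0,"dy": 0,"dz": 0,"roll": 0.12},
    {"dx": 0,"dy": 0,"dz": 0,"roll": 0.12},
    {"dx": 0,"dy": 0,"dz": 0,"roll": 0.12},
    {"dx": 0,"dy": 0,"dz": 0,"roll": 0.12}
  ]
}}

```text
time: 2.02
eef_pos: [0.6067, 0.1372, 0.261]
ee_rot: [[0.679, -0.734, -0.001], [-0.734, -0.679, 0.001], [-0.002, -0.0, -1.0]]
wrist_force: [0.6, -0.1, -0.3]
grip_width: 0.085
```

```bash
python3 - <<'E'
from h import *
c=cam("wrist"); save(c,"w2.png"); o=env.observe(); print(o["eef_pos"],np.array(o["ee_rot"]).round(3).tolist(),np.round(o["joint_positions"],0))
for p in ((.6066,.134),(.536,.211)): print(proj(c,(*p,.203)),proj(c,(*p,.15)))
E
```

```text
[0.60674168 0.13724318 0.26114022] [[0.679, -0.734, -0.001], [-0.734, -0.679, 0.001], [-0.002, -0.0, -1.0]] [-28.  39.  20.  89. -15.  55. -50.]
[323.94682477 264.20038194] [323.48083874 236.02201649]
[144.18755553 263.27886005] [177.59838501 235.27219301]
```

View pics/w2.png

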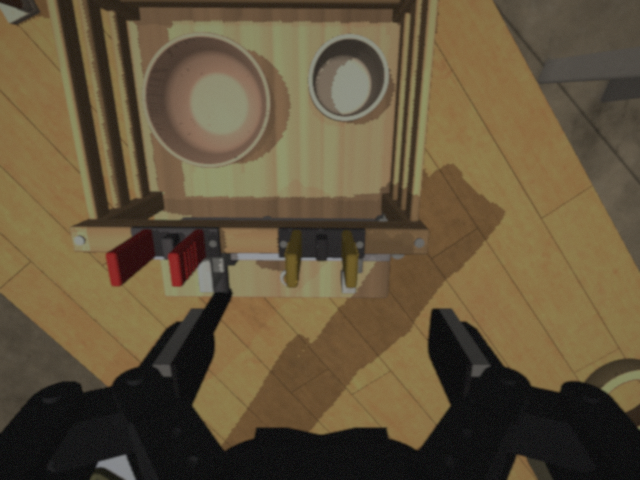

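The wrist view shows the yellow jaws centred between the fingers (tops at u≈291 and 350), the red ones at u≈114 and 176, and the pots inside the carrier. It agrees with the triangulation to about 2 mm. I'll descend on yellow.

Call:
{"op": "jog_arm", "data": {
  "targets": [
    {"dx": 0.001,"dy": 0.002,"dz": 0.02,"roll": 0},
    {"dx": 0.001,"dy": 0.002,"dz": 0.045,"roll": 0},
    {"dx": 0.001,"dy": 0.002,"dz": 0.07,"roll": 0},
    {"dx": 0.001,"dy": 0.002,"dz": 0.088,"roll": 0},
    {"dx": 0.001,"dy": 0.002,"dz": 0.094,"roll": 0},
    {"dx": 0.001,"dy": 0.002,"dz": 0.094,"roll": 0},
    {"dx": 0.001,"dy": 0.002,"dz": 0.094,"roll": 0}
  ]
}}

```text
time: 2.65
eef_pos: [0.6071, 0.134, 0.168]
ee_rot: [[0.677, -0.736, 0.001], [-0.736, -0.677, 0.001], [0.0, -0.001, -1.0]]
wrist_force: [-0.3, 0.1, 0.0]
grip_width: 0.0853
```

Call:
{"op": "jog_arm", "data": {
  "targets": [
    {"dx": 0,"dy": 0,"dz": 0,"roll": 0},
    {"dx": 0,"dy": 0,"dz": 0,"roll": 0},
    {"dx": 0,"dy": 0,"dz": 0,"roll": 0},
    {"dx": 0,"dy": 0,"dz": 0,"roll": 0},
    {"dx": 0,"dy": 0,"dz": 0,"roll": 0},
    {"dx": 0,"dy": 0,"dz": 0,"roll": 0},
    {"dx": 0,"dy": 0,"dz": 0,"roll": 0},
    {"dx": 0,"dy": 0,"dz": 0,"roll": 0}
  ],
  "jaw": 20,
  "squeeze": 60
}}

```text
time: 3.32
eef_pos: [0.6053, 0.1359, 0.1686]
ee_rot: [[0.677, -0.736, -0.002], [-0.736, -0.677, 0.004], [-0.004, -0.001, -1.0]]
wrist_force: [-6.4, 4.1, 9.8]
grip_width: 0.0249
```

Call:
{"op": "jog_arm", "data": {
  "targets": [
    {"dx": 0,"dy": 0,"dz": 0,"roll": 0},
    {"dx": 0,"dy": 0,"dz": 0,"roll": 0},
    {"dx": 0,"dy": 0,"dz": 0,"roll": 0},
    {"dx": 0,"dy": 0,"dz": 0,"roll": 0}
  ]
}}

```text
time: 3.65
eef_pos: [0.6054, 0.1359, 0.1686]
ee_rot: [[0.677, -0.736, -0.002], [-0.736, -0.677, 0.004], [-0.004, -0.001, -1.0]]
wrist_force: [-7.8, 3.5, 10.5]
grip_width: 0.025
```

```bash
python3 - <<'E'
from h import *
c=cam("wrist"); save(c,"w3.png")
E
```

```text
(no output)
```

View pics/w3.png

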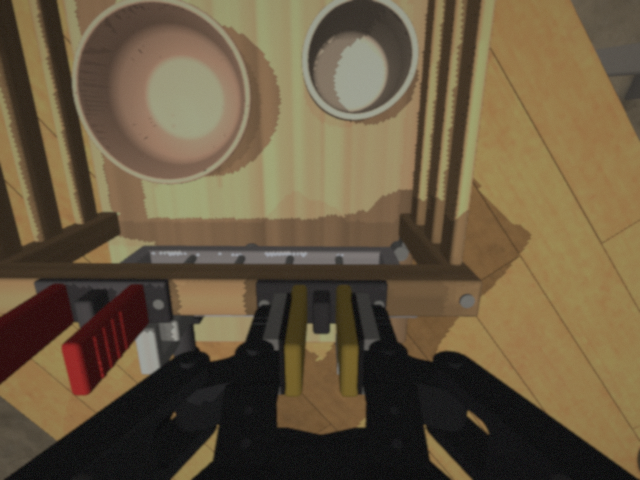

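The view shows the yellow jaws pinched in to their stop (grip 25 mm, steady at 60 N). I'll release, lift and move to red.

Call:
{"op": "jog_arm", "data": {
  "targets": [
    {"dx": 0,"dy": 0,"dz": 0,"roll": 0},
    {"dx": 0,"dy": 0,"dz": 0,"roll": 0},
    {"dx": 0,"dy": 0,"dz": 0,"roll": 0},
    {"dx": 0,"dy": 0,"dz": 0,"roll": 0},
    {"dx": 0,"dy": 0,"dz": -0.015,"roll": 0},
    {"dx": 0,"dy": 0,"dz": -0.035,"roll": 0},
    {"dx": 0,"dy": 0,"dz": -0.055,"roll": 0},
    {"dx": 0,"dy": 0,"dz": -0.06,"roll": 0}
  ],
  "jaw": 100
}}

```text
time: 4.37
eef_pos: [0.6089, 0.1328, 0.2303]
ee_rot: [[0.675, -0.738, 0.006], [-0.738, -0.675, 0.001], [0.003, -0.005, -1.0]]
wrist_force: [1.3, 0.5, 0.3]
grip_width: 0.0854
```

Call:
{"op": "jog_arm", "data": {
  "targets": [
    {"dx": -0.02,"dy": 0,"dz": 0,"roll": 0},
    {"dx": -0.05,"dy": 0,"dz": 0,"roll": 0},
    {"dx": -0.085,"dy": 0,"dz": 0,"roll": 0},
    {"dx": -0.106,"dy": 0,"dz": 0,"roll": 0},
    {"dx": -0.106,"dy": 0,"dz": 0,"roll": 0},
    {"dx": -0.106,"dy": 0,"dz": 0,"roll": 0},
    {"dx": -0.106,"dy": 0,"dz": 0,"roll": 0}
  ]
}}

```text
time: 4.95
eef_pos: [0.5359, 0.2103, 0.2272]
ee_rot: [[0.675, -0.738, 0.001], [-0.738, -0.675, -0.001], [0.001, 0.0, -1.0]]
wrist_force: [0.1, -0.1, 0.1]
grip_width: 0.0853
```

```bash
python3 - <<'E'
from h import *
c=cam("wrist"); save(c,"w4.png"); print(env.observe()["eef_pos"])
h,s,v=cv2.split(cv2.cvtColor(c["image"],cv2.COLOR_RGB2HSV))
for k,m in (("yel",(h>22)&(h<36)&(s>190)&(v>70)),("red",((h<6)|(h>174))&(s>190)&(v>70))):
    N,l,st,ce=cv2.connectedComponentsWithStats(m.astype(np.uint8))
    for i in range(1,N):
        if st[i,4]>150: print(k,st[i],ce[i])
E
```

```text
[0.53620099 0.20984874 0.22725797]
```

View pics/w4.png

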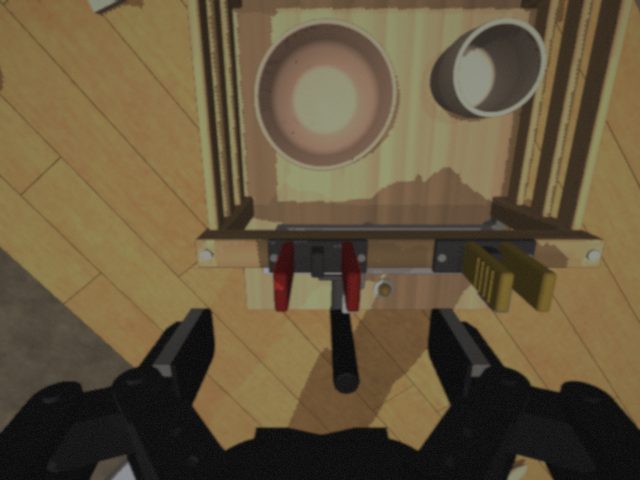

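The view shows yellow pinched and staying so, red centred about 2 mm to the left (u≈281 and 351), and the post top at (347,382). I'll squeeze red.

Call:
{"op": "jog_arm", "data": {
  "targets": [
    {"dx": -0.002,"dy": 0,"dz": 0.02,"roll": 0},
    {"dx": -0.002,"dy": 0,"dz": 0.04,"roll": 0},
    {"dx": -0.002,"dy": 0,"dz": 0.054,"roll": 0},
    {"dx": -0.002,"dy": 0,"dz": 0.059,"roll": 0},
    {"dx": -0.002,"dy": 0,"dz": 0.059,"roll": 0},
    {"dx": -0.002,"dy": 0,"dz": 0.059,"roll": 0}
  ]
}}

```text
time: 5.5
eef_pos: [0.5347, 0.212, 0.1686]
ee_rot: [[0.674, -0.738, 0.001], [-0.738, -0.674, -0.0], [0.001, -0.0, -1.0]]
wrist_force: [1.2, -0.4, 0.7]
grip_width: 0.0857
```

Call:
{"op": "jog_arm", "data": {
  "targets": [
    {"dx": 0,"dy": 0,"dz": 0,"roll": 0},
    {"dx": 0,"dy": 0,"dz": 0,"roll": 0},
    {"dx": 0,"dy": 0,"dz": 0,"roll": 0},
    {"dx": 0,"dy": 0,"dz": 0,"roll": 0},
    {"dx": 0,"dy": 0,"dz": 0,"roll": 0},
    {"dx": 0,"dy": 0,"dz": 0,"roll": 0},
    {"dx": 0,"dy": 0,"dz": 0,"roll": 0},
    {"dx": 0,"dy": 0,"dz": 0,"roll": 0}
  ],
  "jaw": 20
}}

```text
time: 6.17
eef_pos: [0.5351, 0.2126, 0.1701]
ee_rot: [[0.675, -0.737, 0.003], [-0.737, -0.675, 0.001], [0.002, -0.003, -1.0]]
wrist_force: [-0.7, -1.6, 10.3]
grip_width: 0.025
```

Call:
{"op": "jog_arm", "data": {
  "targets": [
    {"dx": 0,"dy": 0,"dz": 0,"roll": 0},
    {"dx": 0,"dy": 0,"dz": 0,"roll": 0},
    {"dx": 0,"dy": 0,"dz": 0,"roll": 0}
  ]
}}

```text
time: 6.42
eef_pos: [0.5351, 0.2126, 0.1701]
ee_rot: [[0.675, -0.738, 0.003], [-0.738, -0.675, 0.001], [0.002, -0.003, -1.0]]
wrist_force: [-1.1, -1.6, 11.5]
grip_width: 0.025
```

Call:
{"op": "jog_arm", "data": {
  "targets": [
    {"dx": 0,"dy": 0,"dz": 0,"roll": 0},
    {"dx": 0,"dy": 0,"dz": 0,"roll": 0},
    {"dx": 0,"dy": 0,"dz": 0,"roll": 0},
    {"dx": 0,"dy": 0,"dz": 0,"roll": 0},
    {"dx": 0,"dy": 0,"dz": -0.015,"roll": 0},
    {"dx": 0,"dy": 0,"dz": -0.035,"roll": 0},
    {"dx": 0,"dy": 0,"dz": -0.055,"roll": 0},
    {"dx": 0,"dy": 0,"dz": -0.06,"roll": 0}
  ],
  "jaw": 100
}}

```text
time: 7.08
eef_pos: [0.5353, 0.2133, 0.2309]
ee_rot: [[0.676, -0.737, 0.004], [-0.737, -0.676, 0.002], [0.002, -0.004, -1.0]]
wrist_force: [0.3, 0.6, -0.1]
grip_width: 0.0857
```

Call:
{"op": "jog_arm", "data": {
  "targets": [
    {"dx": 0,"dy": 0,"dz": -0.02,"roll": 0},
    {"dx": 0,"dy": 0,"dz": -0.02,"roll": 0},
    {"dx": 0,"dy": 0,"dz": -0.02,"roll": 0},
    {"dx": 0,"dy": 0,"dz": -0.02,"roll": 0}
  ]
}}

```text
time: 7.42
eef_pos: [0.5331, 0.2129, 0.2473]
ee_rot: [[0.676, -0.737, -0.001], [-0.737, -0.676, -0.0], [-0.001, 0.001, -1.0]]
wrist_force: [0.5, -0.3, -0.4]
grip_width: 0.0849
```

```bash
python3 - <<'E'
from h import *
c=cam("wrist"); save(c,"w5.png"); np.savez("w5.npz",R=c["R"],t=c["t"]); print(env.observe()["eef_pos"])
a=np.radians(-47.5);ux=np.array([np.cos(a),np.sin(a)]);uy=np.array([-ux[1],ux[0]])
print(proj(c,(.4942,.155,.19)))
m=np.array([.5702,.1743])
for p in ((.4942,.155),): print([(np.array(p)-m)@u for u in (ux,uy)])
E
```

```text
[0.53298549 0.21283615 0.24712308]
[345.84598489 360.22097854]
[np.float64(-0.037115403178354815), np.float64(-0.06907196860455173)]
```

View pics/w5.png

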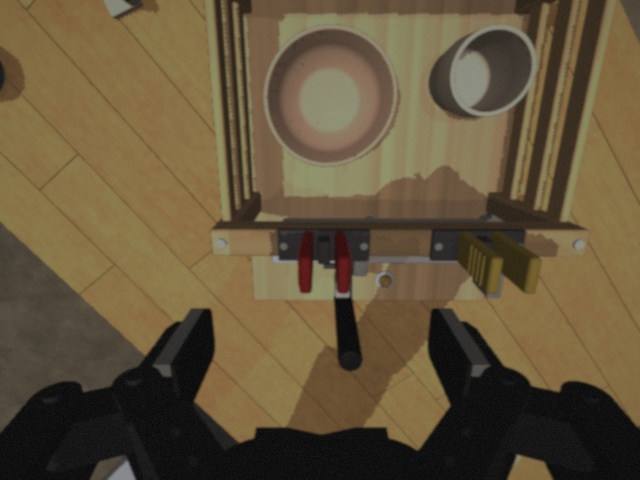

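The view shows both catches pinched and the gate released, with the post top at (349,358). That puts the post at about (0.498,0.1555) and the hinge at about (0.633,0.076). I'll grasp the post.

Call:
{"op": "jog_arm", "data": {
  "targets": [
    {"dx": 0.009,"dy": 0.032,"dz": 0,"roll": 0},
    {"dx": 0.018,"dy": 0.065,"dz": 0,"roll": 0},
    {"dx": 0.018,"dy": 0.065,"dz": 0.02,"roll": 0},
    {"dx": 0.018,"dy": 0.065,"dz": 0.05,"roll": 0},
    {"dx": 0.018,"dy": 0.065,"dz": 0.08,"roll": 0},
    {"dx": 0.018,"dy": 0.065,"dz": 0.095,"roll": 0},
    {"dx": 0.018,"dy": 0.065,"dz": 0.095,"roll": 0},
    {"dx": 0.018,"dy": 0.065,"dz": 0.095,"roll": 0}
  ]
}}

```text
time: 8.13
eef_pos: [0.4972, 0.1553, 0.1523]
ee_rot: [[0.675, -0.737, -0.003], [-0.737, -0.675, -0.001], [-0.001, 0.003, -1.0]]
wrist_force: [-0.0, 0.1, 0.3]
grip_width: 0.0854
```

Call:
{"op": "jog_arm", "data": {
  "targets": [
    {"dx": 0,"dy": 0,"dz": 0,"roll": 0},
    {"dx": 0,"dy": 0,"dz": 0,"roll": 0},
    {"dx": 0,"dy": 0,"dz": 0,"roll": 0},
    {"dx": 0,"dy": 0,"dz": 0,"roll": 0},
    {"dx": 0,"dy": 0,"dz": 0,"roll": 0},
    {"dx": 0,"dy": 0,"dz": 0,"roll": 0},
    {"dx": 0,"dy": 0,"dz": 0,"roll": 0},
    {"dx": 0,"dy": 0,"dz": 0,"roll": 0}
  ],
  "jaw": 0,
  "squeeze": 80
}}

```text
time: 8.8
eef_pos: [0.4983, 0.1559, 0.1539]
ee_rot: [[0.676, -0.737, 0.001], [-0.737, -0.676, 0.001], [0.0, -0.001, -1.0]]
wrist_force: [-0.9, 0.6, 5.7]
grip_width: 0.014
```

Call:
{"op": "jog_arm", "data": {
  "targets": [
    {"dx": 0,"dy": 0,"dz": 0,"roll": 0},
    {"dx": 0,"dy": 0,"dz": 0,"roll": 0}
  ]
}}

```text
time: 8.97
eef_pos: [0.4983, 0.1559, 0.1539]
ee_rot: [[0.676, -0.737, 0.001], [-0.737, -0.676, 0.001], [0.0, -0.001, -1.0]]
wrist_force: [-1.8, 0.3, 6.5]
grip_width: 0.014
```

Call:
{"op": "jog_arm", "data": {
  "targets": [
    {"dx": 0.0024,"dy": 0.0074,"dz": 0,"roll": -0.05},
    {"dx": 0.0052,"dy": 0.0148,"dz": 0,"roll": -0.1},
    {"dx": 0.0084,"dy": 0.0219,"dz": 0,"roll": -0.15},
    {"dx": 0.0119,"dy": 0.0289,"dz": 0,"roll": -0.2},
    {"dx": 0.0158,"dy": 0.0357,"dz": 0,"roll": -0.25},
    {"dx": 0.02,"dy": 0.0423,"dz": 0,"roll": -0.3},
    {"dx": 0.0245,"dy": 0.0487,"dz": 0,"roll": -0.35},
    {"dx": 0.0294,"dy": 0.0549,"dz": 0,"roll": -0.4}
  ]
}}

```text
time: 9.63
eef_pos: [0.4761, 0.0979, 0.1539]
ee_rot: [[0.911, -0.412, -0.002], [-0.412, -0.911, 0.002], [-0.002, -0.001, -1.0]]
wrist_force: [-4.6, 2.4, 9.1]
grip_width: 0.0143
```

Call:
{"op": "jog_arm", "data": {
  "targets": [
    {"dx": 0.0024,"dy": 0.0074,"dz": 0,"roll": -0.05},
    {"dx": 0.0052,"dy": 0.0148,"dz": 0,"roll": -0.1},
    {"dx": 0.0084,"dy": 0.0219,"dz": 0,"roll": -0.15},
    {"dx": 0.0119,"dy": 0.0289,"dz": 0,"roll": -0.2},
    {"dx": 0.0158,"dy": 0.0357,"dz": 0,"roll": -0.25},
    {"dx": 0.02,"dy": 0.0423,"dz": 0,"roll": -0.3},
    {"dx": 0.0245,"dy": 0.0487,"dz": 0,"roll": -0.35},
    {"dx": 0.0294,"dy": 0.0549,"dz": 0,"roll": -0.4}
  ]
}}

```text
time: 10.3
eef_pos: [0.4786, 0.0352, 0.1538]
ee_rot: [[1.0, -0.025, -0.005], [-0.025, -1.0, 0.001], [-0.005, -0.0, -1.0]]
wrist_force: [-7.7, 2.8, 13.1]
grip_width: 0.0141
```

Call:
{"op": "jog_arm", "data": {
  "targets": [
    {"dx": 0.0024,"dy": 0.0074,"dz": 0,"roll": -0.05},
    {"dx": 0.0052,"dy": 0.0148,"dz": 0,"roll": -0.1},
    {"dx": 0.0084,"dy": 0.0219,"dz": 0,"roll": -0.15},
    {"dx": 0.0119,"dy": 0.0289,"dz": 0,"roll": -0.2},
    {"dx": 0.0158,"dy": 0.0357,"dz": 0,"roll": -0.25},
    {"dx": 0.02,"dy": 0.0423,"dz": 0,"roll": -0.3},
    {"dx": 0.0245,"dy": 0.0487,"dz": 0,"roll": -0.35},
    {"dx": 0.0294,"dy": 0.0549,"dz": 0,"roll": -0.4}
  ]
}}

```text
time: 10.97
eef_pos: [0.5057, -0.0215, 0.1539]
ee_rot: [[0.931, 0.366, -0.006], [0.366, -0.931, -0.001], [-0.006, -0.001, -1.0]]
wrist_force: [-8.9, -0.3, 13.5]
grip_width: 0.0141
```

Call:
{"op": "jog_arm", "data": {
  "targets": [
    {"dx": 0.0024,"dy": 0.0074,"dz": 0,"roll": -0.05},
    {"dx": 0.0052,"dy": 0.0148,"dz": 0,"roll": -0.1},
    {"dx": 0.0084,"dy": 0.0219,"dz": 0,"roll": -0.15},
    {"dx": 0.0119,"dy": 0.0289,"dz": 0,"roll": -0.2},
    {"dx": 0.0158,"dy": 0.0357,"dz": 0,"roll": -0.25},
    {"dx": 0.02,"dy": 0.0423,"dz": 0,"roll": -0.3},
    {"dx": 0.0245,"dy": 0.0487,"dz": 0,"roll": -0.35},
    {"dx": 0.0294,"dy": 0.0549,"dz": 0,"roll": -0.4}
  ]
}}

```text
time: 11.63
eef_pos: [0.553, -0.0628, 0.1539]
ee_rot: [[0.715, 0.699, -0.007], [0.699, -0.715, -0.002], [-0.006, -0.003, -1.0]]
wrist_force: [-9.0, -1.4, 12.1]
grip_width: 0.0142
```

Call:
{"op": "jog_arm", "data": {
  "targets": [
    {"dx": 0,"dy": 0,"dz": 0,"roll": 0},
    {"dx": 0,"dy": 0,"dz": 0,"roll": 0},
    {"dx": 0,"dy": 0,"dz": 0,"roll": 0},
    {"dx": 0,"dy": 0,"dz": 0,"roll": 0},
    {"dx": 0,"dy": 0,"dz": 0,"roll": 0},
    {"dx": 0,"dy": 0,"dz": 0,"roll": 0}
  ]
}}

```text
time: 12.13
eef_pos: [0.5533, -0.0629, 0.1539]
ee_rot: [[0.717, 0.697, -0.005], [0.697, -0.717, -0.003], [-0.006, -0.002, -1.0]]
wrist_force: [-8.4, -2.6, 12.3]
grip_width: 0.0141
```

```bash
python3 - <<'E'
from h import *
t=cam("top"); s=cam("side")
a=cv2.resize(t["image"][170:290,260:380],(400,400),interpolation=cv2.INTER_CUBIC); b=cv2.resize(s["image"][180:330,270:420],(400,400),interpolation=cv2.INTER_CUBIC)
cv2.imwrite("pics/fin.png",np.hstack([a,b])[:,:,::-1])
o=env.observe(); print(np.array(o["eef_pos"]).round(4),np.round(o["qd"],2),o["wrist_force"],o["grip_width"],o["time"])
E
```

```text
[ 0.5533 -0.0629  0.1539] [ 0.08 -0.01 -0.03  0.09  0.03  0.01  0.  ] [-8.63053817 -2.0953716  12.95583379] 0.01416249586128221 12.2333
```

View pics/fin.png

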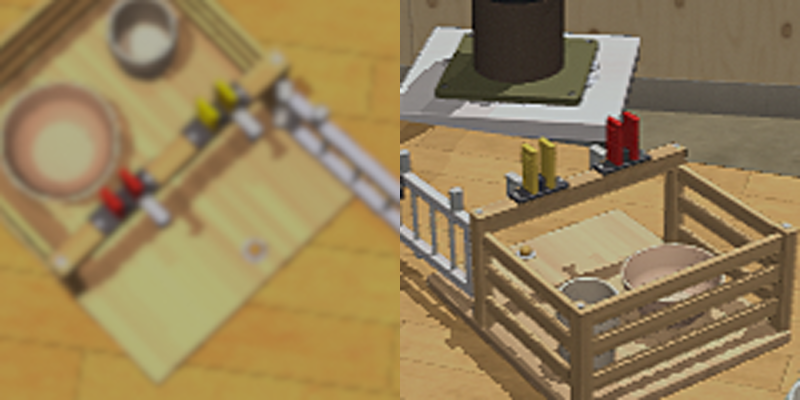

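The final view shows the gate standing at about a right angle to the beam, both catches pinched and the pots in place. The arm is still, so I'm handing in.

```bash
python3 -c "
from station import env
print(env.hand_in())"
```

```text
the job is handed in; nothing more can be done
None
```

The gate is open to about a right angle and the arm is still holding it there; I handed the job in at about 12 s. I squeezed the yellow catch to its stop, then the red one, gripped the black post and swung the gate out past the ball detent.

- **Gate angle:** the gripper's position relative to the estimated hinge gives about 90.5°. The last top and side pictures agree.
- **Catches and pots:** those pictures show both catches still pinched and both pots in the carrier. They were cropped to the carrier, so I did not recheck the things round it; the arm never worked near them.
- **Stillness and forces:** joint speeds were at most 0.09°/s and the highest wrist force in any reading was about 16 N.
- **Disagreements:**
    - The gripper read 25 mm on each squeezed catch instead of 28, and 14 mm on the 16 mm post. I put this down to pad compression.
    - My camera estimate of the yellow catch was about 2–3 mm off in x, as the squeeze itself showed. I corrected for this before the red catch.
    - The gripper ran 3–4 mm outside the computed arc of the post, without any notable force.

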